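Seat a bottle in its holder and find which way its cap comes off

ROBOT

A 7-joint arm with a two-finger parallel gripper is mounted at the origin on a cart in front of the work surface, level with it; the furniture and walls round the work are solid. World frame = base frame: x ahead of the robot, y to its left, z up, the work surface at z = 0. Lengths are in mm, angles in rad, forces in N, time in s.
With the tool pointing down it reaches from about 425 to 875 mm from the base axis. Payload 9.9 kg.
Tool frame: the origin (TCP) lies between the finger pads; the fingertips stand 22 mm ahead of it and the grasp point (between the pads) lies 3 mm ahead of it; z points along the fingers, y is the line along which they close (so a half turn about z gives the same grasp; the last joint's range is limited). The gripper opens to 85 mm and grips with 20 to 120 N. Pads are 22 mm wide; open, the fingers measure 114 mm over their backs; the gripper's body (76 mm by 85 mm) begins 54 mm behind the grasp point. The pads swing forward as they close: fully open they stand 13 mm farther back than shut.
Start: joints at [-1.217, 0.576, 0.025, 1.437, -0.015, 1.129, -0.057], TCP at [286.159, 611.345, 253.289] pointing down, gripper open.
Joint ranges: [-2.76, 2.76], [-0.34, 2.15], [-1.52, 1.57], [0.19, 2.46], [-1.09, 4.23], [0.17, 1.99], [-2.82, 2.82]. Speed limits (rad/s): [2.22, 2.22, 3.01, 3.01, 3.14, 3.14, 3.14].

INTERFACE

Orientations are given as [roll, pitch, yaw] about the fixed x, y, z axes, in that order (R = Rz(yaw) Ry(pitch) Rx(roll)).
In Python, from workcell import env, snapshot, sign_off gives the robot as it stands.
- The arm moves only by the shell command python3 -m inch 'ROWS' [FORCE]. ROWS is JSON, a list of rows, each a list of 7 numbers: the finger opening in m, from 0 to 0.0854, then the shift along the tool's x, y, z in m, then the turn, a rotation vector about the tool's x, y, z in degrees. In form: [[fingers, x, y, z, rx, ry, rz], ...]. A call has 1 to 8 rows; each row shifts and turns the commanded pose from where the row before left it, along the tool's axes as they then stand; what a row does not reach is not made up. A row lasts 1/10 s, in which the tool goes at most 50 mm and 8.59 degrees, less where a joint would pass 70% of its speed; a pose out of reach is approached as far as the arm can. A call with a gripper value outside its range is refused whole. The fingers move at their own pace and stop on an object; FORCE is the grip in N (left out, the last holds). Time passes only in rows, so rows that do not move let the fingers close. It gives the time, the measured TCP pose, the force, the opening and the grip force at its end, in the units of the state.
- env.read_state(): the state, without advancing time (a new reading comes with each control period).
- snapshot(name): name is "scene" or "side" or "wrist"; returns a dict with "frame" (400x640x3 uint8, blue, green, red), "range_z" (400x640 float32, mm along the optical axis (not along the pixel's ray), 0 where there is no reading), "camera_matrix" (3x3 intrinsics, pixels), "extrinsics" (4x4, takes a point from world to camera coordinates); the wrist camera has in their place "mount" (4x4, takes a point from camera to tool coordinates, whose origin is the TCP and whose axes are the flange's). Camera axes: x right, y down, z forward; pixel columns grow to the right and rows downward; lengths in mm; the calibration is good to about 2 mm. A picture is of the moment at which its call begins: read the wrist's pose just before it.
- sign_off(): hands the job in; it is judged then, once.
The state is a dict: "time_s": time; "joint_positions": joint angles; "joint_velocities": joint speeds; "tau": joint torques, N m; "tcp_pos": TCP position; "tcp_rot": TCP orientation; "ft_force": force on the tool from outside, world axes, zero at the start; "torque": the same for the moment, N m; "width": finger opening in mm; "gripper_force": force on a finger pad.
Only numpy, scipy, OpenCV 4.12 (cv2) and the standard library are available. Lean on these libraries where they do the work, as an engineer would, in place of code of your own. Each camera call takes 0.05 s, during which the arm holds its last target. There are 200 camera calls.

TASK

Seat the white square bottle fully home and upright in the square recess of the wooden holder, so that it cannot turn. Its black quarter-turn cap may be right-handed or reverse: try it, and where it meets a stop do not force it but turn it the other way; give it a quarter turn the way it runs free and lift it off. Finish still holding the cap in the gripper, a hand's breadth above the bottle, with the bottle still fully seated; leave the jigger, brown bitters bottles, toothpick jar and ice tongs where they are.

Things in the scene. Friction and masses are not known exactly. Their poses are not given: they have to be found in the camera images.
- bottle: Closed white ceramic bottle with a blue band, about 0.45 kg. Square body 56 x 56 mm, 94 mm high to its flat shoulder; then a round steel neck 44 mm across up to 100 mm; 120 mm overall with the cap. A red dot lies at the -x -y corner of the shoulder. Origin: centre of the underside; z up through the bottle, x and y square to its faces.
- cap: Black ribbed round cap, 49 mm across, 20 mm high, 0.08 kg, a red pointer line on its top from the centre towards its -x edge. Origin: centre of the underside of the round grip, which rests on the neck; z up. A stem with a cross bar reaches 14 mm down into the neck, locked until released. Its x axis starts within 5 degrees of the bottle's.
- holder: Fixed light wooden block, 110 x 110 mm, 24 mm high, with a square recess 59 x 59 mm in the middle of its top (3 mm chamfer at the mouth, 16 mm deep, sides along the block's x and y). Origin: centre of the underside; the recess floor is 8 mm above it. The bottle fits any of the four ways round.
- jigger: Silvery double jigger, 45 mm across, 80 mm high, a bystander. Origin: centre of the underside.
- bitters_a: Small brown dropper bottle, 33 mm across, 102 mm high, a bystander, the one nearer to the robot of two. Origin: centre of the underside.
- toothpicks: Small round jar with a black lid, 45 mm across, 105 mm high, a bystander. Origin: centre of the underside.
- ice_tongs: Silvery tongs lying flat, 34 x 160 x 12 mm, a bystander. Origin: centre of the underside.
- neck_top (a point): Centre of the neck's top, 100 mm above the bottle's underside. The lock: one way the cap meets a hard stop after 5 to 25 degrees (a light grip slips there); the other way it runs free and comes off 70 to 110 degrees from its start (aim for 90; the bottle has 3 degrees of play in the recess). The free way differs each run, unseen. Locked, pulling up lifts the bottle too.
Mind the look-alikes: they are no part of the job. Leave any turquoise or yellow look-alike of the cap alone. What is shaped like the bottle but pink is not meant.

How it is judged (in metres and radians):
On the way, in this order (a step that is already met when the one before it is completed fails the run):
1. the bottle stands fully home and upright in the recess of the holder, its cap still on and locked (z of bottle in the frame of holder below 0.0105 m and horizontal distance between bottle and holder below 0.005 m and angle between bottle's own z axis and vertical below 0.06 rad and z of cap in the frame of bottle below 0.104 m and angle between the x axis of cap and the x axis of bottle, either way round below 0.6 rad), for 0.2 s.
2. the cap has been turned about a quarter turn on the seated bottle, while still on its neck (z of bottle in the frame of holder below 0.0115 m and z of cap in the frame of bottle below 0.106 m and angle between the x axis of cap and the x axis of bottle, either way round above 1 rad).
At the end, for the whole second after the job is handed in: The fingers hold the cap still, its underside at least 50 mm above the neck's top (150 mm above the bottle's underside), touching neither bottle nor holder; the bottle is upright within 3.4 degrees, its underside within 2.5 mm of the recess floor and 5 mm of the recess centre (z of cap in the frame of bottle above 0.15 m and contact force between cap and the fingers above 1 N and contact force between cap and bottle below 0.1 N and contact force between cap and holder below 0.1 N and linear speed of cap below 0.03 m/s and z of bottle in the frame of holder below 0.0105 m and horizontal distance between bottle and holder below 0.005 m and angle between bottle's own z axis and vertical below 0.06 rad); the arm keeps its last pose, push and grip.
It fails at once if the cap is forced (more than 200 N between cap and bottle) (contact force between cap and bottle above 200 N).
It fails at once if a bystander (jigger, bitters bottle, toothpick jar, ice tongs) is pushed more than 20 mm or knocked over (distance of any of jigger, bitters_a, toothpicks, ice_tongs from where it was at the start of the episode above 0.02 m or angle between any of jigger, bitters_a, toothpicks's own z axis and vertical above 0.5 rad).
It also fails if it takes over 64 s, if anything falls off the work surface, if the arm or the gripper's body presses on something with over 40 N, if the wrist force passes 120 N, or if a joint passes its speed limit or range.

## Working session

There is one attempt and no reset: what is moved stays moved. The work goes in short steps, Python scripts to look and compute and a shell command to move; the robot and the scene stay as the last step left them, time stands still between calls to the robot, and variables do not carry over. Pictures are saved under pics/ and viewed, at most 10 in all, crops included, and the job is handed in when it is done.

```bash
ls; mkdir -p pics
python3 - <<'E'
from workcell import env,snapshot
import cv2,numpy as np
s=env.read_state();print({k:np.round(v,3) for k,v in s.items()})
for n in ["scene","side"]:
    d=snapshot(n);cv2.imwrite(f"pics/{n}0.png",d["frame"]);np.savez(f"{n}0.npz",**d)
    print(d["camera_matrix"],d["extrinsics"])
E
```

```text
pics
{'time_s': np.float64(0.0), 'joint_positions': array([-1.217,  0.577,  0.025,  1.438, -0.015,  1.129, -0.056]), 'joint_velocities': array([-0.001,  0.002, -0.   , -0.001, -0.001, -0.002,  0.   ]), 'tau': array([ 1.0000e-03, -7.6577e+01,  2.2500e+00, -2.8596e+01,  1.5000e-02,
        1.3000e-02, -0.0000e+00]), 'tcp_pos': array([285.988, 610.955, 252.428]), 'tcp_rot': array([-3.14 ,  0.   ,  2.704]), 'ft_force': array([ 1.075, -0.138, -0.227]), 'torque': array([ 0.013, -0.022, -0.031]), 'gripper_force': np.float64(0.0), 'width': np.float64(85.409)}
[[474.35904413   0.         321.96663413]
 [  0.         474.35904413 194.39836028]
 [  0.           0.           1.        ]] [[ 8.29982526e-01 -5.57789254e-01 -3.94317636e-04 -3.54724047e+02]
 [-2.80355874e-01 -4.16554223e-01 -8.64802384e-01  2.91993142e+02]
 [ 4.82213222e-01  7.17881416e-01 -5.02112220e-01  7.25702855e+02]
 [ 0.00000000e+00  0.00000000e+00  0.00000000e+00  1.00000000e+00]]
[[511.26661481   0.         320.94908091]
 [  0.         511.26661481 205.36758615]
 [  0.           0.           1.        ]] [[-9.83343136e-01 -1.81099902e-01  1.54629587e-02  5.53110346e+02]
 [-1.56395649e-01  7.99709656e-01 -5.79659269e-01 -8.30719648e+00]
 [ 9.26103593e-02 -5.72422302e-01 -8.14712237e-01  1.40691362e+03]
 [ 0.00000000e+00  0.00000000e+00  0.00000000e+00  1.00000000e+00]]
```

View pics/scene0.png

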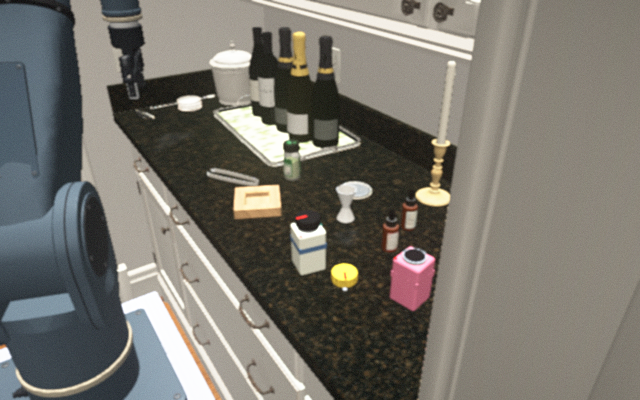

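View pics/side0.png

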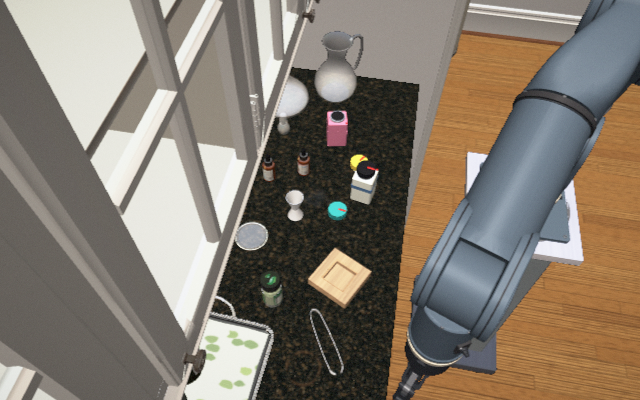

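Candidates: white bottle with black cap at scene (309,245) / side (364,183), which is the target. Pink look-alike bottle at scene (412,278) / side (337,128). Yellow cap at scene (345,275) / side (359,162). Turquoise cap at side (338,210). Holder at scene (258,202) / side (340,277). Next I check the choice in a close crop and measure.

```bash
cat > h.py <<'E'
import numpy as np,cv2
def cloud(d):
    z=d["range_z"].astype(float);K=d["camera_matrix"];v,u=np.mgrid[:400,:640]
    P=np.dstack([(u-K[0,2])/K[0,0]*z,(v-K[1,2])/K[1,1]*z,z])
    T=np.linalg.inv(d["extrinsics"]) if "extrinsics" in d else None
    return P@T[:3,:3].T+T[:3,3]
def ray(d,u,v,h):
    K=d["camera_matrix"];T=np.linalg.inv(d["extrinsics"]);r=T[:3,:3]@np.array([(u-K[0,2])/K[0,0],(v-K[1,2])/K[1,1],1]);o=T[:3,3]
    return o+r*(h-o[2])/r[2]
E
python3 - <<'E'
from h import *
for n,bb,hb in [("scene",(285,205,330,275),(228,180,288,222)),("side",(345,155,382,208),(305,245,376,310))]:
    d=np.load(n+"0.npz");P=cloud(d)
    hsv=cv2.cvtColor(d["frame"],cv2.COLOR_BGR2HSV)
    for nm,b,zl,zh in [("capTop",bb,114,126),("shoulder",bb,88,98),("holdertop",hb,19,29)]:
        m=np.zeros((400,640),bool);m[b[1]:b[3],b[0]:b[2]]=1
        m&=(P[...,2]>zl)&(P[...,2]<zh)&(d["range_z"]>0)
        q=P[m];r=cv2.minAreaRect(q[:,:2].astype(np.float32)) if len(q)>3 else None
        print(n,nm,len(q),q.mean(0).round(1),r)
        if nm=="holdertop":
            m2=hsv[...,1]>60
d=np.load("side0.npz");s=np.load("scene0.npz")
a=cv2.resize(d["frame"][130:320,260:400],None,fx=3,fy=3,interpolation=2)
b=cv2.resize(s["frame"][170:290,225:345],None,fx=3,fy=3,interpolation=2)
c=np.zeros((570,780,3),np.uint8);c[:570,:420]=a;c[:360,420:]=b;cv2.imwrite("pics/crop.png",c)
E
```

```text
scene capTop 328 [430.3  56.7 119.4] ((431.12701416015625, 59.07478332519531), (47.79666519165039, 47.94319152832031), 74.6895980834961)
scene shoulder 257 [423.   46.9  92.8] ((431.4095153808594, 58.96403884887695), (54.73945999145508, 54.58345413208008), 78.19408416748047)
scene holdertop 825 [451.2 325.3  23.8] ((454.00006103515625, 329.39111328125), (115.2434310913086, 109.76453399658203), 63.37446975708008)
side capTop 239 [437.   62.  119.5] ((437.804931640625, 61.27476119995117), (46.63325881958008, 47.98025894165039), 51.67101287841797)
side shoulder 150 [435.3  75.8  92.9] ((437.3620300292969, 62.282127380371094), (57.4410514831543, 56.462276458740234), 78.1839599609375)
side holdertop 1331 [457.7 330.8  23.7] ((457.93670654296875, 328.8453369140625), (112.311767578125, 111.8648910522461), 63.709537506103516)
```

View pics/crop.png

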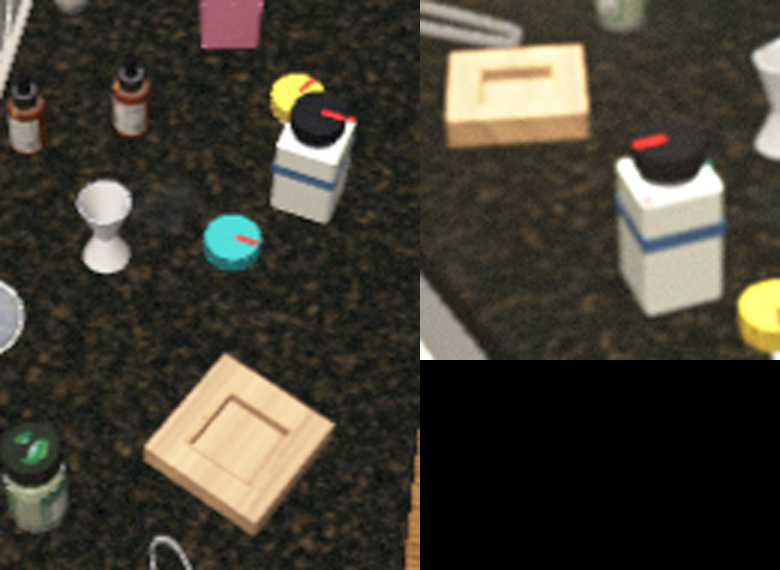

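Crop: the white bottle with its black cap (red pointer towards the robot side, red shoulder dot near crop (648,200)) is confirmed; the jigger, bitters, turquoise and yellow caps stand apart. Next: clearance around the bottle and the shifts.

```bash
python3 - <<'E'
from h import *
d=np.load("side0.npz");s=np.load("scene0.npz")
for n,dd,u,v,h in [("yellow",s,345,271,20),("yellow",d,359,160,20),("turq",d,338,209,20),("jig",d,294,197,80),("jig",s,346,188,80),("bitA",d,304,155,102),("pickslid",d,271,279,105),("tongsfar",d,313,312,10),("tongsnear",d,338,373,10)]:
    print(n,ray(dd,u,v,h).round(0))
E
python3 -m inch '[[0.0854,0,0,0,0,0,0]]'
```

```text
yellow [470. -17.  20.]
yellow [461. -47.  20.]
turq [492. 133.  20.]
jig [604. 160.  80.]
jig [604. 164.  80.]
bitA [604.  35. 102.]
pickslid [602. 410. 105.]
tongsfar [503. 429.  10.]
tongsnear [422. 559.  10.]
time_s: 0.2
tcp_pos: [286.1, 611.1, 252.8]
tcp_rot: [-3.141, 0.0, 2.704]
ft_force: [0.2, -1.4, 0.4]
width: 85.7
gripper_force: 0.0
```

```bash
python3 -m inch '[[0.0854,-0.035,-0.0229,0,0,0,1.4],[0.0854,-0.0342,-0.0229,0,0,0,0],[0.0854,-0.0342,-0.0229,0,0,0,0],[0.0854,-0.0342,-0.0229,0,0,0,0],[0.0854,-0.0342,-0.0229,0,0,0,0],[0.0854,-0.0342,-0.0229,0,0,0,0],[0.0854,-0.0342,-0.0229,0,0,0,0],[0.0854,-0.0342,-0.0229,0,0,0,0]]'
python3 -m inch '[[0.0854,0,0,0,0,0,0],[0.0854,0,0,0,0,0,0]]'
cat >> h.py <<'E'
from scipy.spatial.transform import Rotation as R
def wrist(name):
    from workcell import env,snapshot
    s=env.read_state();d=dict(snapshot("wrist"));T=np.eye(4)
    T[:3,:3]=R.from_euler("xyz",s["tcp_rot"]).as_matrix();T[:3,3]=s["tcp_pos"]
    d["extrinsics"]=np.linalg.inv(T@d["mount"]);cv2.imwrite(f"pics/{name}.png",d["frame"]);np.savez(name+".npz",**d)
    print("t",s["time_s"],"tcp",np.round(s["tcp_pos"],1),np.round(s["tcp_rot"],4));return d
E
python3 -c "
from h import *
d=wrist('w1');P=cloud(d);print(d['mount'].round(3))
m=(abs(P[...,2]-24)<4)&(np.hypot(P[...,0]-456,P[...,1]-329)<85);q=P[m];print(len(q),q.mean(0),cv2.minAreaRect(q[:,:2].astype(np.float32)))
"
```

```text
time_s: 1.0
tcp_pos: [451.5, 324.0, 253.3]
tcp_rot: [3.142, 0.0, 2.679]
ft_force: [0.5, 0.2, 0.6]
width: 85.3
gripper_force: 0.0
time_s: 1.2
tcp_pos: [451.4, 324.7, 253.4]
tcp_rot: [-3.142, -0.0, 2.677]
ft_force: [0.1, 0.7, 0.3]
width: 85.6
gripper_force: 0.0
t 1.2 tcp [451.4 324.7 253.4] [-3.1416e+00 -1.0000e-04  2.6769e+00]
[[ 0.00000e+00 -9.49000e-01 -3.15000e-01  8.20180e+01]
 [ 1.00000e+00 -0.00000e+00  1.00000e-03  2.69000e-01]
 [-1.00000e-03 -3.15000e-01  9.49000e-01 -1.20879e+02]
 [ 0.00000e+00  0.00000e+00  0.00000e+00  1.00000e+00]]
6476 [452.96128212 331.86707585  24.22770119] ((455.785400390625, 330.4080810546875), (110.1589584350586, 110.41028594970703), 63.339698791503906)
```

View pics/w1.png

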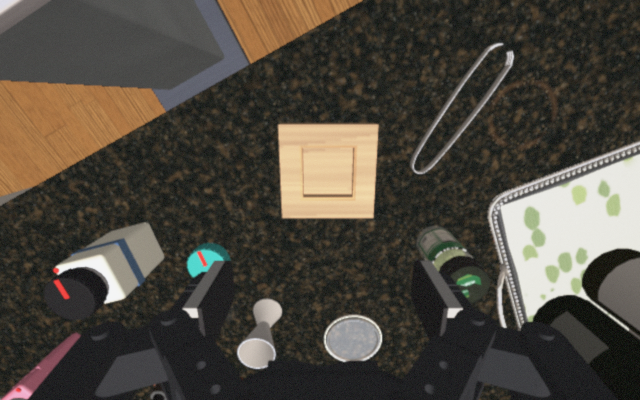

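Wrist view: holder squarely under the camera, centre about pixel (328,171); bottle at lower left (100,270), tongs and jar on the right. Going to the bottle.

```bash
python3 -m inch '[[0.0854,-0.0174,-0.0407,0,0,0,0],[0.0854,-0.0174,-0.0407,0,0,0,0],[0.0854,-0.0174,-0.0407,0,0,0,0],[0.0854,-0.0174,-0.0407,0,0,0,0],[0.0854,-0.0174,-0.0407,0,0,0,0],[0.0854,-0.0174,-0.0407,0,0,0,0],[0.0854,0,0,0,0,0,-7.4],[0.0854,0,0,0,0,0,-7.4]]'
python3 -m inch '[[0.0854,0,0,0,0,0,0],[0.0854,0,0,0,0,0,0]]'
python3 -c "
from h import *
d=wrist('w2');P=cloud(d)
for z in (119.8,94):
  m=(abs(P[...,2]-z)<4)&(np.hypot(P[...,0]-435,P[...,1]-60)<50);q=P[m];print(len(q),q.mean(0),cv2.minAreaRect(q[:,:2].astype(np.float32)))
from workcell import env;print(env.read_state()['joint_positions'])
"
```

```text
time_s: 2.05
tcp_pos: [435.4, 60.6, 253.5]
tcp_rot: [3.141, 0.0, 2.943]
ft_force: [0.2, -0.1, 0.3]
width: 85.1
gripper_force: 0.0
time_s: 2.25
tcp_pos: [435.5, 61.5, 253.3]
tcp_rot: [3.141, -0.0, 2.936]
ft_force: [-0.2, -0.0, -0.3]
width: 85.6
gripper_force: 0.0
t 2.25 tcp [435.5  61.5 253.3] [ 3.1413e+00 -1.0000e-04  2.9359e+00]
2437 [432.58886142  61.62283471 120.28738939] ((433.58721923828125, 61.182437896728516), (49.313053131103516, 48.811851501464844), 80.28067779541016)
877 [418.9696086   64.84237391  93.33505414] ((433.18194580078125, 61.44489669799805), (55.54928207397461, 54.534603118896484), 78.19873046875)
[-0.31990388  0.2295411   0.09124122  2.02496986 -0.02700443  0.8882393
  1.1511534 ]
```

View pics/w2.png

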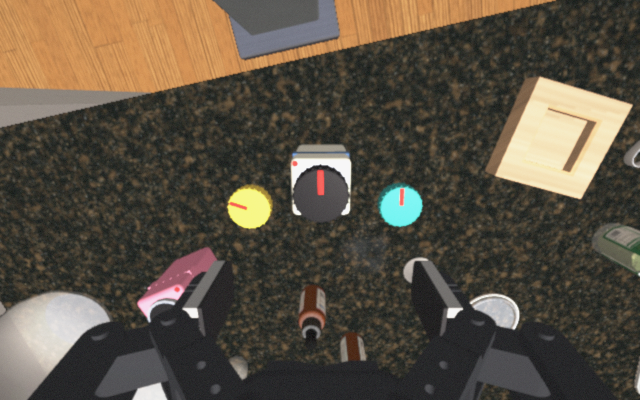

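Wrist view: bottle below the gripper with the cap at (320,193), red dot at (295,163), yellow cap (249,208), turquoise cap (401,207), holder top right. The fingers clear everything. Descending.

```bash
python3 -m inch '[[0.0854,0.002,-0.0005,0.04,0,0,0],[0.0854,0,0,0.04,0,0,0],[0.0854,0,0,0.04,0,0,0],[0.0854,0,0,0.033,0,0,0],[0.0854,0,0,0.02,0,0,0],[0.07,0,0,0,0,0,0],[0.06,0,0,0,0,0,0]]' 40
python3 -m inch '[[0.05,0,0,0,0,0,0],[0.05,0,0,0,0,0,0],[0.05,0,0,0,0,0,0],[0.05,0,0,0,0,0,0],[0.05,0,0,0,0,0,0]]' 40
```

```text
time_s: 3.0
tcp_pos: [433.4, 60.7, 80.5]
tcp_rot: [-3.141, -0.001, 2.937]
ft_force: [1.1, -0.5, 0.5]
width: 60.7
gripper_force: 0.0
time_s: 3.5
tcp_pos: [433.8, 60.4, 81.1]
tcp_rot: [3.141, 0.001, 2.937]
ft_force: [-1.3, 0.3, 7.6]
width: 55.4
gripper_force: 45.3
```

```bash
python3 -m inch '[[0.05,0,0,-0.02,0,0,0],[0.05,0,0,-0.03,0,0,0],[0.05,0,0,-0.02,0,0,0]]' 60
python3 -m inch '[[0.05,0.0048,0.0384,0,0,0,0],[0.05,0.0048,0.0384,0,0,0,0],[0.05,0.0048,0.0384,0,0,0,0],[0.05,0.0048,0.0384,0,0,0,0],[0.05,0.0048,0.0384,0,0,0,0],[0.05,0.0048,0.0384,0,0,0,0],[0.05,0.0046,0.0384,0,0,0,7.5],[0.05,0,0,0,0,0,7.4]]'
python3 -m inch '[[0.05,0,0,0,0,0,0],[0.05,0,0,0,0,0,0],[0.05,0,0,0,0,0,0]]'
python3 -c "
from h import *
from workcell import snapshot
d=wrist('w3');P=cloud(d);s=dict(snapshot('side'));np.savez('s3.npz',**s)
q=P[(np.hypot(P[...,0]-456,P[...,1]-330)<45)&(P[...,2]>80)];print(np.histogram(q[:,2],bins=range(80,220,5)))
h,e=np.histogram(q[:,2],bins=range(80,220,5))
for P,n in((P,'w'),(cloud(s),'s')):
  for z in (188,163):
    m=(abs(P[...,2]-z)<5)&(np.hypot(P[...,0]-456,P[...,1]-330)<45);q=P[m]
    print(n,z,len(q)); 
    if len(q)>5: print(q.mean(0),cv2.minAreaRect(q[:,:2].astype(np.float32)))
cv2.imwrite('pics/s3.png',cv2.resize(np.hstack([d['frame'][60:300,200:460],s['frame'][180:420,250:420][:220].repeat(1,0) if 0 else cv2.resize(s['frame'][180:340,250:423],(260,240))]),None,fx=1.5,fy=1.5))
"
```

```text
time_s: 3.8
tcp_pos: [433.3, 60.2, 151.7]
tcp_rot: [3.141, 0.0, 2.937]
ft_force: [-0.1, 0.9, -5.7]
width: 55.1
gripper_force: 69.3
time_s: 4.6
tcp_pos: [454.1, 337.2, 149.9]
tcp_rot: [3.138, -0.002, 2.679]
ft_force: [-0.6, -0.3, -6.2]
width: 55.3
gripper_force: 69.3
time_s: 4.9
tcp_pos: [455.1, 329.0, 150.2]
tcp_rot: [-3.141, -0.0, 2.679]
ft_force: [0.9, 0.4, -6.2]
width: 55.1
gripper_force: 69.1
t 4.9 tcp [455.1 329.  150.2] [-3.1406 -0.      2.679 ]
(array([ 183,  196,  204,  235,  230,  255,  286,  312,  321,  404,  475,
        545,  646,  787,  875, 1361, 4685,  668, 1204, 1671, 2164, 9908,
       1307,  767, 2282, 3093, 3373]), array([ 80,  85,  90,  95, 100, 105, 110, 115, 120, 125, 130, 135, 140,
       145, 150, 155, 160, 165, 170, 175, 180, 185, 190, 195, 200, 205,
       210, 215]))
w 188 12180
[445.93604878 335.39640961 188.28905868] ((446.7774658203125, 334.6010437011719), (89.89165496826172, 33.430091857910156), 63.574337005615234)
w 163 5736
[437.76391549 337.06705992 162.32611538] ((442.8133544921875, 334.9293212890625), (82.1490249633789, 34.03363037109375), 69.3158950805664)
s 188 112
[446.47162782 340.85872522 188.12336081] ((450.98748779296875, 344.0095520019531), (59.49236297607422, 22.107736587524414), 52.298221588134766)
s 163 133
[442.64413109 343.03999114 162.00139529] ((444.83819580078125, 338.0692443847656), (74.8991928100586, 29.222043991088867), 54.955257415771484)
```

View pics/s3.png

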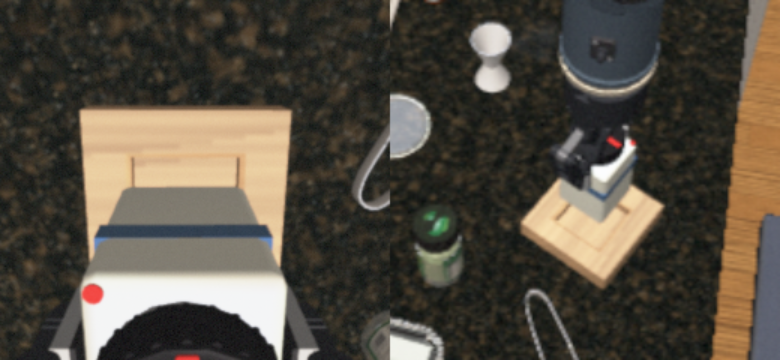

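Both views: the bottle hangs upright over the holder and looks centred sideways. I measure bottle and holder in the same wrist cloud, in tool axes.

Run:
```python
from h import *
d=np.load('w3.npz');P=cloud(d);c=np.array([455.1,329.0]);y=2.679
X=np.array([np.cos(y),np.sin(y)]);Y=np.array([np.sin(y),-np.cos(y)])
q=P[...,:2]-c;tx=q@X;ty=q@Y;z=P[...,2]
hsv=cv2.cvtColor(d['frame'],cv2.COLOR_BGR2HSV)
for a,b in((90,105),(105,125),(125,140),(140,155)):
  m=(z>a)&(z<b)&(abs(ty)<40)&(tx>10)&(tx<40)
  print(a,m.sum(),"tx med",np.median(tx[m]).round(2),"ty lo/hi",np.percentile(ty[m],[1,50,99]).round(1),"slope",np.polyfit(ty[m],tx[m],1).round(3))
m=(abs(z-24)<4)&(abs(ty)<80)&(tx>0)&(tx<80)
print("holder tx",np.percentile(tx[m],[99,99.7]),"ty",[np.percentile(ty[m&(tx>a)&(tx<a+5)],[0.5,99.5]).round(1) for a in(35,40,45,50)])
# front edge per column
for t in(-40,-20,0,20,40):
  k=m&(abs(ty-t)<3);print(t,tx[k].max().round(1),end=' ')
# recess floor
m=(abs(z-8)<4)&(abs(ty)<40)&(tx>0)&(tx<40);print("\nfloor",m.sum(),np.percentile(tx[m],[1,99]),np.percentile(ty[m],[1,99]))
m=(abs(z-163)<3)&(abs(ty)<29)&(tx>0)&(tx<40);print("shoulder",m.sum(),tx[m].max(),np.median(z[m]))
```

```text
90 669 tx med 28.16 ty lo/hi [-25.4   0.3  26.1] slope [3.0000e-03 2.8093e+01]
105 1174 tx med 28.19 ty lo/hi [-25.7   0.3  26.1] slope [3.000e-03 2.815e+01]
125 1410 tx med 28.24 ty lo/hi [-27.6   0.3  28.3] slope [-0.    27.952]
140 1927 tx med 28.1 ty lo/hi [-33.1   0.4  34.3] slope [-5.0000e-03  2.5791e+01]
holder tx [55.62583174 55.71147196] ty [array([-53.2,  56.1]), array([-52.9,  55.5]), array([-53.3,  56. ]), array([-52.8,  55.8])]
-40 55.8 -20 55.8 0 55.7 20 55.7 40 55.6 
floor 1379 [10.22443462 27.45695617] [-27.74010761  30.69535486]
shoulder 4349 29.101632282171945 162.77535513859593
```

```bash
python3 -m inch '[[0.05,0.0005,0.001,0.02,0,0,0],[0.05,0,0,0.015,0,0,0],[0.05,0,0,0.007,0,0,0],[0.05,0,0,0.003,0,0,0],[0.05,0,0,0.003,0,0,0],[0.05,0,0,0,0,0,0],[0.05,0,0,0,0,0,0]]'
python3 -m inch '[[0.05,0,0,0.003,0,0,0],[0.05,0,0,0.002,0,0,0],[0.05,0,0,0,0,0,0],[0.05,0,0,0,0,0,0]]'
```

```text
time_s: 5.7
tcp_pos: [455.4, 331.6, 102.8]
tcp_rot: [3.141, 0.0, 2.678]
ft_force: [-0.5, -0.5, -5.9]
width: 55.3
gripper_force: 69.0
time_s: 6.1
tcp_pos: [455.1, 331.5, 97.2]
tcp_rot: [-3.141, -0.0, 2.678]
ft_force: [-0.1, 0.5, -5.6]
width: 55.3
gripper_force: 69.1
```

Bottom is already 8 mm into the recess with no side force; go on down.

```bash
python3 -m inch '[[0.05,0,0,0.003,0,0,0],[0.05,0,0,0.002,0,0,0],[0.05,0,0,0.002,0,0,0],[0.05,0,0,0,0,0,0]]'
python3 -m inch '[[0.05,0,0,0.001,0,0,0],[0.05,0,0,0.001,0,0,0],[0.05,0,0,0,0,0,0]]'
```

```text
time_s: 6.5
tcp_pos: [455.0, 331.3, 89.9]
tcp_rot: [-3.141, -0.0, 2.678]
ft_force: [0.1, -0.1, -5.9]
width: 55.2
gripper_force: 69.2
time_s: 6.8
tcp_pos: [455.2, 331.4, 89.3]
tcp_rot: [3.141, 0.0, 2.677]
ft_force: [-3.7, -2.3, 7.4]
width: 55.4
gripper_force: 70.6
```

```bash
python3 -m inch '[[0.0854,0,0,0,0,0,0],[0.0854,0,0,0,0,0,0],[0.0854,0,0,0,0,0,0],[0.0854,0,0,0,0,0,0],[0.0854,0,0,-0.03,0,0,0],[0.0854,0,0,-0.04,0,0,0],[0.0854,0,0,-0.04,0,0,0],[0.0854,0,0,0,0,0,0]]'
python3 -c "
from h import *
from workcell import env
d=wrist('w4');P=cloud(d);print(env.read_state()['joint_positions'].round(2))
for z in (128,102,24):
  m=(abs(P[...,2]-z)<4)&(np.hypot(P[...,0]-456,P[...,1]-330)<(85 if z<50 else 40));q=P[m];print(len(q),np.median(q[:,2]),cv2.minAreaRect(q[:,:2].astype(np.float32)))
cv2.imwrite('pics/w4.png',d['frame'][60:340,180:480])
"
```

```text
time_s: 7.6
tcp_pos: [457.5, 332.8, 203.3]
tcp_rot: [3.134, 0.003, 2.677]
ft_force: [-0.4, 0.5, 0.3]
width: 85.3
gripper_force: 0.0
t 7.6 tcp [457.5 332.8 203.3] [3.1337 0.0035 2.6773]
[-0.83  0.47  0.18  1.81 -0.11  0.86  0.5 ]
3801 128.29098362099208 ((454.65142822265625, 332.7131042480469), (49.48942947387695, 49.56268310546875), 25.506988525390625)
1180 101.5028139991912 ((454.7572021484375, 332.1455993652344), (55.61126708984375, 54.95330047607422), 63.49689483642578)
6293 24.333385341392443 ((455.3551940917969, 330.601806640625), (110.24664306640625, 110.50279235839844), 63.37917709350586)
```

View pics/w4.png

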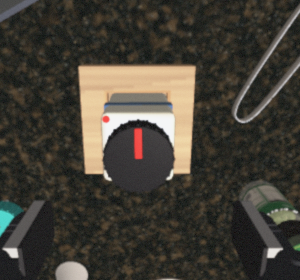

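Crop: bottle seated square, cap at (140,155), red pointer towards the red dot's side; cap top 128.3 and shoulder 101.5 mean it is fully home. Descend on the cap with a light grip.

```bash
python3 -m inch '[[0.0854,0,0,0.03,0,0,0],[0.0854,0,0,0.03,0,0,0],[0.0854,0,0,0.011,0,0,0],[0.065,0,0,0,0,0,0],[0.055,0,0,0,0,0,0],[0.055,0,0,0,0,0,0]]' 20
python3 -m inch '[[0.04,0,0,0,0,0,0],[0.04,0,0,0,0,0,0],[0.04,0,0,0,0,0,0],[0.04,0,0,0,0,0,0]]' 20
```

```text
time_s: 8.25
tcp_pos: [455.8, 331.8, 128.3]
tcp_rot: [3.14, 0.001, 2.677]
ft_force: [-0.5, -0.2, 0.0]
width: 55.0
gripper_force: 0.0
time_s: 8.65
tcp_pos: [455.7, 331.7, 128.5]
tcp_rot: [3.14, 0.001, 2.678]
ft_force: [-1.6, -0.9, 6.9]
width: 48.4
gripper_force: 20.3
```

```bash
q(){ python3 -c "
from workcell import env
s=env.read_state();print('TZ',s['torque'].round(2),s['joint_positions'][6].round(3))"; }
q
python3 -m inch '[[0.04,0,0,0,0,0,4],[0.04,0,0,0,0,0,0]]'|grep -E 'rot|ft_|grip'; q
python3 -m inch '[[0.04,0,0,0,0,0,4],[0.04,0,0,0,0,0,0]]'|grep -E 'rot|ft_|grip'; q
python3 -m inch '[[0.04,0,0,0,0,0,4],[0.04,0,0,0,0,0,0]]'|grep -E 'rot|ft_|grip'; q
python3 -m inch '[[0.04,0,0,0,0,0,4],[0.04,0,0,0,0,0,0]]'|grep -E 'rot|ft_|grip'; q
```

```text
TZ [-0.16  0.17 -0.01] 0.521
tcp_rot: [3.139, 0.001, 2.605]
ft_force: [0.3, -0.2, 5.6]
gripper_force: 20.4
TZ [-0.1   0.03 -0.05] 0.467
tcp_rot: [3.139, 0.001, 2.536]
ft_force: [-0.5, -0.3, 5.9]
gripper_force: 20.4
TZ [-0.14  0.05 -0.07] 0.414
tcp_rot: [3.139, 0.001, 2.466]
ft_force: [-0.2, -0.3, 5.4]
gripper_force: 20.4
TZ [-0.09  0.06 -0.09] 0.362
tcp_rot: [3.139, 0.0, 2.396]
ft_force: [0.4, -0.3, 5.7]
gripper_force: 20.4
TZ [-0.09 -0.01 -0.09] 0.309
```

```bash
q(){ python3 -c "
from workcell import env
s=env.read_state();print('TZ',s['torque'].round(2),s['tcp_rot'].round(3),s['joint_positions'][6].round(3))"; }
python3 -m inch '[[0.04,0,0,0,0,0,4],[0.04,0,0,0,0,0,0]]'>/dev/null; q
python3 -m inch '[[0.04,0,0,0,0,0,4],[0.04,0,0,0,0,0,0]]'>/dev/null; q
python3 -m inch '[[0.04,0,0,0,0,0,4],[0.04,0,0,0,0,0,0]]'>/dev/null; q
python3 -m inch '[[0.04,0,0,0,0,0,4],[0.04,0,0,0,0,0,0]]'>/dev/null; q
python3 -c "
from h import *
d=wrist('w5');cv2.imwrite('pics/w5.png',d['frame'])"
```

```text
TZ [-0.06 -0.04 -0.08] [3.139 0.    2.326] 0.257
TZ [-0.07 -0.01 -0.06] [ 3.139 -0.     2.256] 0.205
TZ [-0.14  0.02 -0.05] [ 3.139 -0.     2.187] 0.153
TZ [-0.16 -0.02 -0.08] [ 3.139 -0.     2.117] 0.1
t 10.25 tcp [455.9 331.8 128.5] [ 3.1393e+00 -3.0000e-04  2.1166e+00]
```

View pics/w5.png

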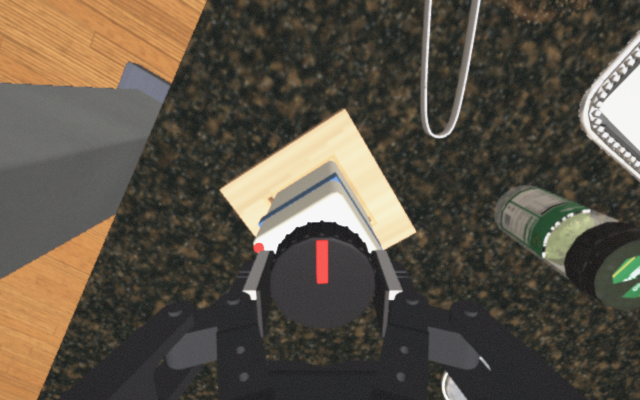

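Picture: the pointer at (322,262) has stayed aligned with the gripper while the bottle (red dot at (258,247)) has not turned. So the cap has run 32° without meeting a stop: this is the free way. Turn on to 90°.

```bash
q(){ python3 -c "
from workcell import env
s=env.read_state();print('TZ',s['torque'].round(2),s['tcp_rot'].round(3),s['joint_positions'][6].round(3))"; }
python3 -m inch '[[0.04,0,0,0,0,0,5],[0.04,0,0,0,0,0,5],[0.04,0,0,0,0,0,5],[0.04,0,0,0,0,0,5],[0.04,0,0,0,0,0,5],[0.04,0,0,0,0,0,5],[0.04,0,0,0,0,0,0]]'; q
python3 -m inch '[[0.04,0,0,0,0,0,5],[0.04,0,0,0,0,0,5],[0.04,0,0,0,0,0,5],[0.04,0,0,0,0,0,5],[0.04,0,0,0,0,0,5],[0.04,0,0,0,0,0,4],[0.04,0,0,0,0,0,0]]'; q
python3 -c "
from h import *
d=wrist('w6');cv2.imwrite('pics/w6.png',d['frame'])"
```

```text
time_s: 11.0
tcp_pos: [455.9, 331.8, 128.5]
tcp_rot: [3.14, -0.001, 1.592]
ft_force: [-0.0, -0.3, 6.6]
width: 48.0
gripper_force: 20.5
TZ [-0.1  -0.06 -0.07] [ 3.140e+00 -1.000e-03  1.592e+00] -0.29
time_s: 11.7
tcp_pos: [455.7, 332.0, 128.5]
tcp_rot: [3.141, -0.002, 1.087]
ft_force: [-0.7, 0.0, 7.4]
width: 48.1
gripper_force: 20.7
TZ [-0.14  0.15 -0.14] [ 3.141e+00 -2.000e-03  1.087e+00] -0.667
t 11.7 tcp [455.7 332.  128.5] [ 3.1411e+00 -2.1000e-03  1.0871e+00]
```

View pics/w6.png

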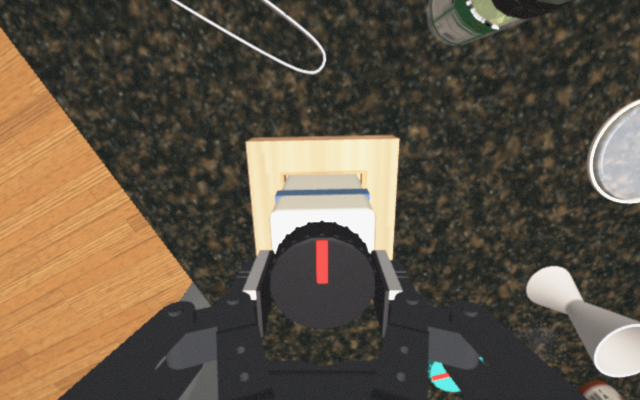

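Pointer still along the gripper at (322,262), bottle square: a 91° turn. Lifting gently while watching the force.

```bash
python3 -m inch '[[0.04,0,0,0,0,0,0],[0.04,0,0,0,0,0,0],[0.04,0,0,-0.003,0,0,0],[0.04,0,0,-0.004,0,0,0],[0.04,0,0,0,0,0,0],[0.04,0,0,0,0,0,0]]' 35
python3 -c "
from h import *
d=wrist('w7');P=cloud(d)
for z in (135,102):
  m=(abs(P[...,2]-z)<4)&(np.hypot(P[...,0]-456,P[...,1]-330)<40);q=P[m];print(len(q),np.median(q[:,2]))"
```

```text
time_s: 12.35
tcp_pos: [455.1, 331.5, 134.4]
tcp_rot: [-3.142, -0.0, 1.089]
ft_force: [1.0, -0.1, -1.3]
width: 47.9
gripper_force: 36.1
t 12.35 tcp [455.1 331.5 134.4] [-3.1416e+00 -2.0000e-04  1.0895e+00]
8649 133.98482199753778
2581 101.72491645906948
```

Cap comes up 6 mm while the shoulder stays at 101.7 mm, so it is free. Lift it a hand's breadth.

```bash
python3 -m inch '[[0.04,0,0,-0.006,0,0,0],[0.04,0,0,-0.01,0,0,0],[0.04,0,0,-0.02,0,0,0],[0.04,0,0,-0.02,0,0,0],[0.04,0,0,-0.02,0,0,0],[0.04,0,0,-0.015,0,0,0],[0.04,0,0,0,0,0,0],[0.04,0,0,0,0,0,0]]'
python3 -m inch '[[0.04,0,0,0,0,0,0],[0.04,0,0,0,0,0,0],[0.04,0,0,0,0,0,0],[0.04,0,0,0,0,0,0]]'
python3 -c "
from h import *
d=wrist('w8');P=cloud(d)
for z,r in ((225,40),(102,40),(24,85)):
  m=(abs(P[...,2]-z)<5)&(np.hypot(P[...,0]-455,P[...,1]-331)<r);q=P[m];print(z,len(q),np.median(q[:,2]) if len(q) else '',cv2.minAreaRect(q[:,:2].astype(np.float32)) if len(q)>3 else '')"
```

```text
time_s: 13.2
tcp_pos: [455.0, 331.5, 225.5]
tcp_rot: [-3.142, -0.001, 1.09]
ft_force: [-0.4, 1.0, -0.8]
width: 47.7
gripper_force: 36.3
time_s: 13.6
tcp_pos: [455.1, 331.3, 224.9]
tcp_rot: [-3.141, 0.001, 1.089]
ft_force: [-0.4, 0.1, -0.7]
width: 47.5
gripper_force: 36.3
t 13.6 tcp [455.1 331.3 224.9] [-3.1415e+00  7.0000e-04  1.0893e+00]
225 8986 224.47324088690954 ((458.17327880859375, 334.2003479003906), (60.6163215637207, 52.20115280151367), 8.689144134521484)
102 1815 101.77790716935584 ((455.5372619628906, 332.4600830078125), (54.184967041015625, 55.88710403442383), 63.50944900512695)
24 5564 24.32576704508645 ((454.8448791503906, 329.9695129394531), (110.33161163330078, 110.23344421386719), 63.34265899658203)
```

View pics/w8.png

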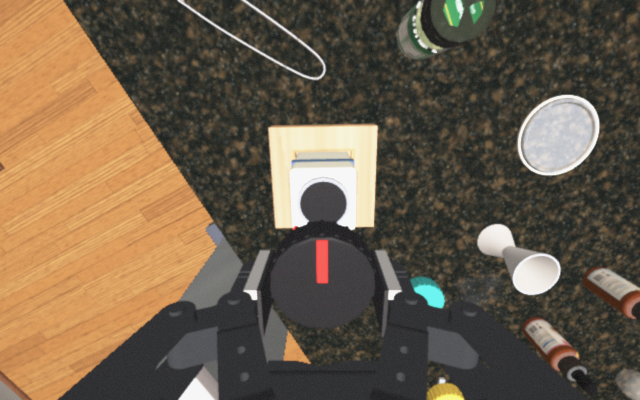

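The cap is in the gripper at (322,280). The open-necked bottle at (323,195) sits square in the holder with its shoulder at 101.8 mm, and the bystanders are standing. Cap underside is about 97 mm above the neck. Handing in.

```bash
python3 -c "
from workcell import sign_off
print(sign_off())"
```

```text
the job is handed in; nothing more can be done
None
```

I handed the job in at 13.6 s of robot time: the bottle is fully seated in the recess, the cap ran free for a 91° turn without meeting a stop, and the gripper holds it about 97 mm above the neck, bystanders untouched; the judge returned no result.

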